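# Prop the geometry box half open to air

### The arm

A 6-joint arm with a two-finger parallel gripper is mounted at the origin on the work surface. World frame = base frame: x ahead of the robot, y to its left, z up, the work surface at z = 0. Lengths are in m, angles in degrees, forces in N, time in s.
With the tool pointing down it reaches from about 0.25 to 0.8 m from the base axis. Payload 8.5 kg.
Tool frame: the origin (TCP) lies midway between the tips of the shut fingers; the grasp point (between the pads) lies 19 mm behind it; z points along the fingers, y is the direction in which the jaws open and shut (so a half turn about z gives the same grasp; the last joint's range is limited). The gripper opens to 85 mm and grips with 20 to 120 N. Pads are 22 mm wide; open, the fingers measure 114 mm over their backs; the gripper's body (76 mm by 85 mm) begins 54 mm behind the grasp point. The pads swing forward as they close: fully open they stand 13 mm farther back than shut.
Start: joints at [70.646, 13.648, -0.773, 75.585, 0, 90], TCP at [0.174, 0.495, 0.231] pointing down, gripper open.
Joint ranges: [-152.45, 152.45], [-59.26, 108.67], [-65.41, 83.53], [-104.44, 129.93], [-82.83, 76.93], [-180, 180]. Speed limits (degrees/s): [127.2, 127.2, 159.86, 180, 180, 180].

### API

Orientations are given as [roll, pitch, yaw] about the fixed x, y, z axes, in that order (R = Rz(yaw) Ry(pitch) Rx(roll)).
In Python, from station import state, vision, order, models gives the robot as it stands. The module is installed in compiled form; this text tells all that it offers.
- The arm moves only by the tool apply_moves, never from a script. Its argument "targets" is text: rows parted by semicolons, each of 5 numbers parted by spaces: the shift along the tool's x, y, z each as a share of 0.025 m, from -1 to 1, then the turn about the tool's z as a share of 360 degrees, from -1 to 1, then the closure, from -1 (fully open) to 1 (shut), so that 0 is half open. In form: x y z turn hand; .... A call has 1 to 10 rows; each row shifts and turns the pose as measured when the row begins, along the tool's axes as they then stand; what a row does not reach is not made up. A row lasts 1/10 s, in which the tool goes at most 50 mm and 8.59 degrees, less where a joint would pass 70% of its speed; a pose out of reach is approached as far as the arm can. A call with a number of a shift or a turn outside -1 to 1 is refused whole. A call with a gripper value outside its range is refused whole. The fingers move at their own pace and stop on an object; "squeeze" is the grip in N (left out, the last holds). Time passes only in rows, so rows that do not move let the fingers close. It gives the time, the measured TCP pose, the force and the opening at its end, in the units of the state.
- state(): the state, without advancing time (a new reading comes with each control period).
- vision.read_camera(name): name is "side" or "top"; returns the picture (384x512x3 uint8, red, green, blue); there is no depth.
- vision.get_calibration(name): a dict with "fx", "fy", "cx", "cy" (pixels), "dist" ([k1, k2, p1, p2, k3] as OpenCV has them; the pictures are not rectified), "origin" and "attitude" of the camera in the world. Camera axes: x right, y up, looking along -z (the intrinsics and any distortion apply to the point x, -y, -z); pixel columns grow to the right and rows downward; lengths in m; the calibration is good to about 2 mm. A picture is of the moment at which its call begins. get_calibration takes no time and is no camera call.
- order.close_job(): hands the job in, once; it reports no verdict.
Trained networks look in the newest picture that a camera, given by its name, has taken for a name from the list of things; names that differ only in an ending like _2 or _b are one class to them, and where a whole thing is asked for, a point or a joint stands for the part that bears it (a point fixed in the world has none). Each returns a list of dicts, best first, with "confidence" (0 to 1); they miss things now and then, are a little off and sometimes report something else, mostly with a low value. They report only what shows in the picture. A call takes as long as a camera call. They do not tell look-alikes from the thing itself.
- models.boxes_of(camera, thing): "at" ([column, row] in pixels, amid what is visible of it).
- models.mark_of(camera, thing): "at" ([column, row] in pixels: a listed point, or the origin of a listed thing).
The state is a dict: "clock": time; "joints": joint angles; "joint_vel": joint speeds; "joint_torque": joint torques, N m; "tcp_pos": TCP position; "ee_rot": TCP orientation; "ft_force": force on the tool from outside, world axes, zero at the start; "ft_torque": the same for the moment, N m; "opening": finger opening in m.
Only numpy, scipy, OpenCV 4.12 (cv2) and the standard library are available. Lean on these libraries where they do the work, as an engineer would, in place of code of your own. Each camera call takes 0.05 s, during which the arm holds its last target.

### The job

The steel geometry box has caught the monsoon damp: raise its stiff lid by the black tab to about 60 degrees from shut and leave it standing there by itself, so that the instruments air while the lid still keeps the dust off. Leave the blue pencil case shut, and the green tumbler standing where it is.

Things in the scene. Friction and masses are not known exactly. Their poses are not given: they have to be found in the camera images.
- geometry_lid (a joint): lid angle (rad) of the bare-steel geometry box: 0 shut and level, growing as the front edge rises, stop at 1.9; may start slightly ajar. The stiff hinge, on the long edge farther from the robot, holds the lid where it is left; lifting at the tab takes about 3 N. Box 90 mm deep, 200 wide, 40 tall with its 8 mm lid; it does not slide on the desk.
- geometry_tab (a point): grip point of the black tab that juts out in the lid's plane from mid front edge, towards the robot: 18 mm wide (y), 8 thick (z), 42 long. Point: mid width and thickness, 26 mm out from the edge, 36 above the desk when shut. Lid's axes: x to the hinge line, 116 mm away; y along the hinge; z out of the lid's top. Pinched across its width, the tab can turn between the fingers as the lid swings.
- case_tab (a point): the same point on the white tab of the blue plastic pencil case, a bystander with the size and lid of the geometry box, and shut; it also does not slide. It stands in the other of the two places, left or right of the robot's middle line.
- tumbler: loose green glass tumbler, a bystander, open at the top, 68 mm across the rim and 105 mm tall, standing beyond the boxes; origin at the centre of its underside, z up. A white mug of pencils (190 mm tall) and a small yellow eraser stand near too.
There are look-alikes about, which are no part of the job. What is shaped like the part that bears geometry_lid but brown or turquoise is not meant.

How it is judged (in metres and radians):
At the end, for the whole second after the job is handed in: The steel geometry box's lid stands still by itself at 60 degrees from shut, within 10 degrees either way; the pencil case's tab is within 15 mm of its start (shut), and the tumbler stands upright within 30 mm of its start (value of joint geometry_lid between 0.873 and 1.222 rad and velocity of joint geometry_lid between -0.05 and 0.05 rad/s and distance of case_tab from where it was at the start of the episode below 0.015 m and distance of tumbler from where it was at the start of the episode below 0.03 m and angle between tumbler's own z axis and vertical below 0.2 rad); the robot touches nothing.
It fails at once if the blue pencil case is opened (distance of case_tab from where it was at the start of the episode above 0.015 m).
It fails at once if the tumbler is pushed away or tipped (distance of tumbler from where it was at the start of the episode above 0.03 m or angle between tumbler's own z axis and vertical above 0.35 rad).
It also fails if it takes over 30 s, if anything falls off the work surface, if the arm or the gripper's body presses on something with over 40 N, if the wrist force passes 120 N, or if a joint passes its speed limit or range.

## Working session

There is one attempt and no reset: what is moved stays moved. The work goes in short steps, Python scripts to look and compute and a tool call to move; the robot and the scene stay as the last step left them, time stands still between calls to the robot, and variables do not carry over. Pictures are saved under pics/ and viewed, and the job is handed in when it is done.

Besides the shell and the picture viewer there is one more tool, called in YAML: its name, and indented under it one key for each argument. apply_moves: Moves the arm, as the interface text tells. Shift numbers are shares of 0.025 m and turn numbers shares of 360 degrees, none past 1 either way. Its arguments: {"type":"object","properties":{"targets":{"type":"string"},"squeeze":{"type":"number"}},"required":["targets"]}

```bash
mkdir -p pics
python3 - <<'E'
from station import state, vision, order, models
import cv2
print(state())
for n in("side","top"):
    im=vision.read_camera(n); cv2.imwrite(f"pics/{n}0.png",im[:,:,::-1]); print(n,vision.get_calibration(n))
    for t in("geometry_tab","case_tab"): print(t,models.mark_of(n,t))
E
```

```text
{'clock': 0.0, 'joints': array([ 7.06464653e+01,  1.36818708e+01, -8.16235813e-01,  7.55840370e+01,
        3.49557801e-03,  8.99996339e+01]), 'joint_vel': array([ 0.09000006,  0.01843874,  0.01590135, -0.05808672, -0.01810436,
        0.00693051]), 'joint_torque': array([ 5.82025004e-04, -5.38785660e+01,  3.46436977e+01,  1.82337145e-02,
        1.88846298e-04,  1.01868193e-05]), 'tcp_pos': array([0.17383045, 0.49495547, 0.23067406]), 'ee_rot': array([-1.79917856e+02, -3.49609927e-03,  1.60646826e+02]), 'ft_force': array([ 0.04615941, -0.24432172, -0.41966263]), 'ft_torque': array([-0.05727098,  0.00389864, -0.00662266]), 'opening': 0.08527946822153107}
side {'fx': 348.27530630223254, 'fy': 348.27530630223254, 'cx': 256.4813137077433, 'cy': 193.23843558555652, 'dist': array([0.03466914, 0.        , 0.        , 0.        , 0.        ]), 'origin': array([0.51091159, 0.77251088, 0.55707471]), 'attitude': array([  52.71917479,    0.32027778, -175.3045916 ])}
geometry_tab [{'at': [387.6, 336.1], 'confidence': 0.89}, {'at': [276.3, 216.2], 'confidence': 0.58}, {'at': [162.5, 240.7], 'confidence': 0.57}]
case_tab [{'at': [291.1, 145.7], 'confidence': 0.82}]
top {'fx': 403.44958760460236, 'fy': 403.44958760460236, 'cx': 258.3003453369959, 'cy': 192.33769110696346, 'dist': array([-0.03673629,  0.        ,  0.        ,  0.        ,  0.        ]), 'origin': array([0.35685439, 0.10716774, 1.19968773]), 'attitude': array([ 11.56682082,   0.37184382, -89.32601399])}
geometry_tab [{'at': [142.5, 282.7], 'confidence': 0.9}, {'at': [232.8, 219.5], 'confidence': 0.68}, {'at': [212.0, 138.3], 'confidence': 0.63}, {'at': [229.5, 299.0], 'confidence': 0.59}]
case_tab [{'at': [354.4, 231.8], 'confidence': 0.68}]
```

View pics/side0.png

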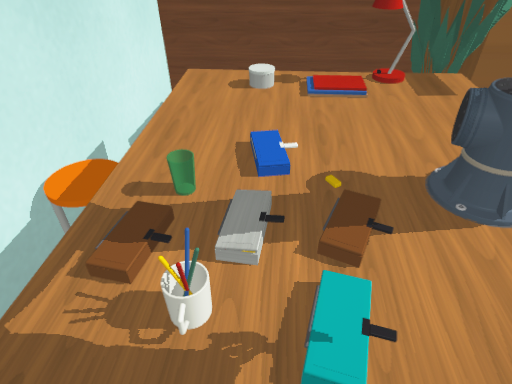

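View pics/top0.png

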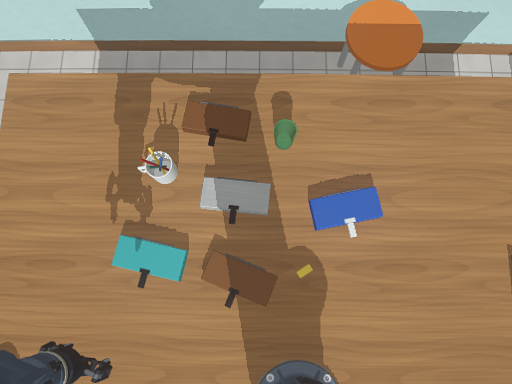

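Candidates with a black tab are:
- brown: top (212,137) and (231,297)
- turquoise: top (144,277)
- bare grey steel: top (233,213), side (270,217)

The white-tabbed blue box is the case. By the description I choose the grey one, and I'll check it in a close crop and triangulate.

```bash
cat > h.py <<'E'
import numpy as np, cv2
from scipy.spatial.transform import Rotation as R
from scipy.optimize import least_squares
from station import state, vision, order, models
CAL={n:vision.get_calibration(n) for n in("side","top")}
def proj(n,P):
    c=CAL[n]; Rw=R.from_euler('xyz',c["attitude"],degrees=True).as_matrix()
    p=(np.atleast_2d(P)-c["origin"])@Rw; p=p*[1,-1,-1]
    K=np.array([[c["fx"],0,c["cx"]],[0,c["fy"],c["cy"]],[0,0,1]])
    return cv2.projectPoints(p.reshape(-1,1,3),np.zeros(3),np.zeros(3),K,c["dist"])[0].reshape(-1,2)
def tri(uvs,uvt,x0=(0.5,0.1,0.03)):
    f=lambda P:np.r_[proj("side",P)[0]-uvs,proj("top",P)[0]-uvt]
    r=least_squares(f,x0); return r.x,r.fun
def plane(n,uv,z):
    r=least_squares(lambda q:proj(n,[q[0],q[1],z])[0]-uv,[0.5,0.1]); return np.r_[r.x,z]
E
python3 - <<'E'
from h import *
s=cv2.imread("pics/side0.png")[175:275,200:300]; t=cv2.imread("pics/top0.png")[165:235,190:285]
a=cv2.resize(s,(400,400),interpolation=3); b=cv2.resize(t,(400,295),interpolation=3); b=cv2.copyMakeBorder(b,0,105,0,0,0)
cv2.imwrite("pics/crop0.png",np.hstack([a,b]))
print(tri([276.3,216.2],[232.8,219.5]))
print(tri([276.3,216.2],[232.8,215]))
print(plane("top",[232.8,219.5],0.036),plane("side",[276.3,216.2],0.036))
print("case",tri([291.1,145.7],[354.4,231.8]))
E
```

```text
(array([0.51551522, 0.18935183, 0.04972221]), array([ 0.98817391,  0.21231031,  0.15186425, -1.3066091 ]))
(array([0.52019186, 0.19025592, 0.05152623]), array([-1.12323381, -0.2423484 , -0.16623955,  1.48763333]))
[0.51357725 0.19068205 0.036     ] [0.51790152 0.17301733 0.036     ]
case (array([ 0.48360876, -0.16319103,  0.02941376]), array([ 0.50819806,  0.10990871,  0.05576986, -0.4943942 ]))
```

View pics/crop0.png

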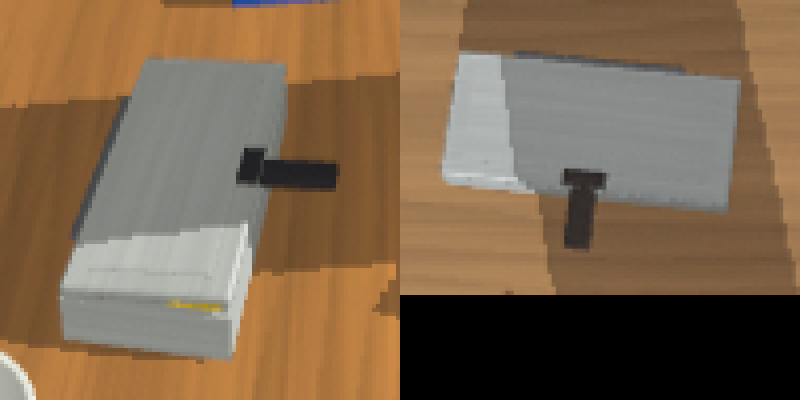

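```bash
cat >> h.py <<'E'
def lid(p,q):  # p=(hx,hy,yaw,ang); q points: u from hinge towards robot, v along y, w out of the top
    q=np.atleast_2d(q).astype(float); c,s=np.cos(p[3]),np.sin(p[3])
    X=-q[:,0]*c-q[:,2]*-s*-1*-1 if False else -(q[:,0]*c - q[:,2]*s*1)*1.0
    X=-q[:,0]*c+q[:,2]*s; Z=0.036+q[:,0]*s+q[:,2]*c; Y=q[:,1]
    cy,sy=np.cos(p[2]),np.sin(p[2])
    return np.c_[p[0]+X*cy-Y*sy,p[1]+X*sy+Y*cy,Z]
TOPC=[[0,.1,.004],[0,-.1,.004],[.09,-.1,.004],[.09,.1,.004]]
TIP=[[.132,0,.0]]
def overlay(p,name,side,top):
    out=[]
    for n,im,(a,b,w,h) in(("side",side,(190,165,120,120)),("top",top,(185,155,110,110))):
        k=4; g=cv2.resize(im[b:b+h,a:a+w],None,fx=k,fy=k,interpolation=cv2.INTER_CUBIC)
        def poly(P,col):
            u=((proj(n,P)-[a,b]+.5)*k).astype(int); cv2.polylines(g,[u.reshape(-1,1,2)],True,col,1)
        poly(lid(p,TOPC),(0,0,255)); poly(lid(p,[[.09,.009,0.004],[.132,.009,0.004],[.132,-.009,0.004],[.09,-.009,0.004]]),(0,255,255))
        b0=lid((*p[:3],0),np.array(TOPC)-[0,0,.040+0.0]); poly(b0,(255,0,0))
        b1=lid((*p[:3],0),np.array(TOPC)-[0,0,.008]); poly(b1,(0,255,0))
        out.append(cv2.copyMakeBorder(g,0,480-g.shape[0],0,0,0))
    cv2.imwrite(name,cv2.resize(np.hstack(out),None,fx=.86,fy=.86))
E
python3 - <<'E'
from h import *
ts=np.array([[204.25,177.35],[270.8,184],[267.7,215.1]]); tc=lambda p:proj("top",lid(p,TOPC)[[0,1,2]])-ts
ss=np.array([[237,190],[272,191.2],[260,250]]); sc=lambda p:proj("side",lid(p,TOPC)[[1,2,3]])-ss
f=lambda p:np.r_[tc(p).ravel(),sc(p).ravel(),(proj("top",lid(p,TIP))-[232.3,223.7]).ravel(),(proj("side",lid(p,TIP))-[284.5,219]).ravel()]
r=least_squares(f,[.6,.19,0,.1],loss="soft_l1"); print(r.x,np.round(f(r.x).reshape(-1,2),1))
J=r.jac; print(np.sqrt(np.diag(np.linalg.inv(J.T@J))))
overlay(r.x,"pics/ov0.png",cv2.imread("pics/side0.png"),cv2.imread("pics/top0.png"))
print(lid(r.x,[[.116,0,0],[.09,0,0],[.132,0,0]]))
E
```

```text
[ 0.62857919  0.18057878 -0.08733658  0.05754252] [[-0.7  0.1]
 [ 0.  -0.2]
 [ 0.3 -1.5]
 [-0.3 -1.3]
 [ 0.5 -0.7]
 [-0.7 -0.2]
 [-0.3  1.1]
 [ 0.9  0.7]]
[0.00119211 0.00167318 0.0114381  0.02394659]
[[0.51321258 0.1906802  0.04267125]
 [0.53907061 0.18841609 0.04117597]
 [0.49729994 0.1920735  0.04359142]]
```

View pics/ov0.png

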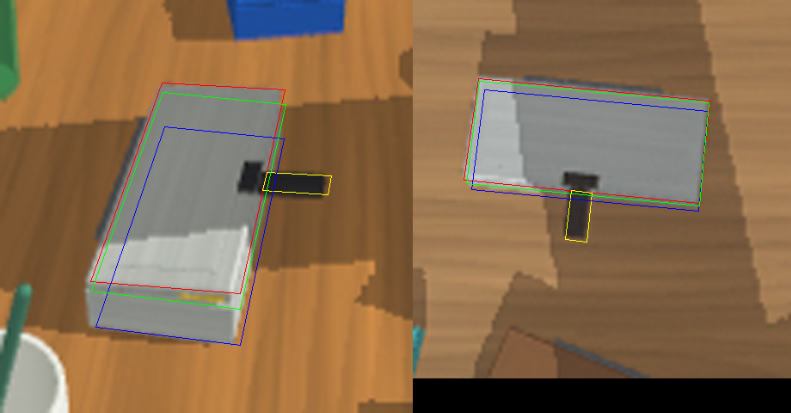

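The overlay fits. The grey steel box has its lid slightly ajar, by about 0.06 rad. The grip point is near (0.513, 0.191, 0.043) and the box yaw is about -5°. I turn the tool -14.4° and start across.

apply_moves:
  targets: "0 0 0 -0.02 -1;0 0 0 -0.02 -1;-0.9 -0.68 0 0 -1;-0.9 -0.68 0 0 -1;-0.9 -0.68 0 0 -1;-0.9 -0.68 0 0 -1;-0.9 -0.68 0 0 -1;-0.9 -0.68 0 0 -1;-0.9 -0.68 0 0 -1;-0.9 -0.68 0 0 -1"
  squeeze: 40

```text
clock: 1.3
tcp_pos: [0.3466, 0.3427, 0.2302]
ee_rot: [-180.0, -0.0, 176.0]
ft_force: [0.1, 0.4, -0.0]
opening: 0.0853
```

apply_moves:
  targets: "-0.87 -0.7 0 -0.003 -1;-0.87 -0.7 0 0 -1;-0.87 -0.7 0 0 -1;-0.87 -0.7 0 0 -1;-0.87 -0.7 0 0 -1;-0.87 -0.7 0 0 -1;-0.87 -0.7 0 0 -1;-0.87 -0.7 0 0 -0.5;0 0 0 0 -0.5;0 0 0 0 -0.5"

```text
clock: 2.3
tcp_pos: [0.5214, 0.1841, 0.2296]
ee_rot: [-180.0, -0.0, 176.9]
ft_force: [-0.8, -0.5, 0.3]
opening: 0.0641
```

Run:
```python
from h import *
for n in("side","top"): cv2.imwrite(f"pics/{n}1.png",vision.read_camera(n)[:,:,::-1])
s=state(); print(s["clock"],s["tcp_pos"],s["ee_rot"],s["opening"],s["joints"])
cv2.imwrite("pics/two1.png",cv2.resize(np.hstack([cv2.imread(f"pics/{n}1.png") for n in("side","top")]),(800,300)))
```

```text
2.4 [0.52097955 0.18464786 0.2297336 ] [-1.79963154e+02 -2.39502589e-02  1.76982038e+02] 0.06407217615309795 [ 1.95293589e+01  1.64432882e+01  2.85921741e+00  7.64521773e+01
 -2.48461275e-02  2.25473211e+01]
```

View pics/two1.png

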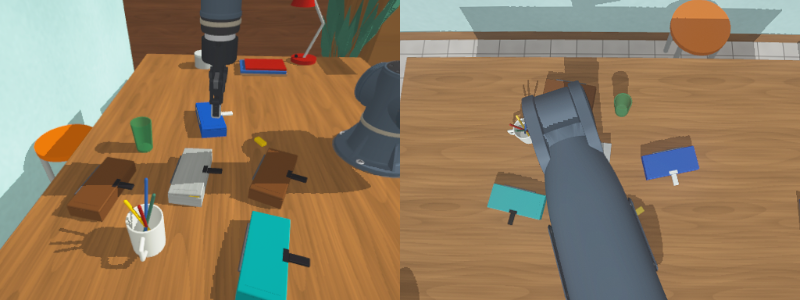

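apply_moves:
  targets: "0.3 0.2 0.5 0.005 -0.5;0.1 0.04 0.8 0 -0.5;0 0 0.8 0 -0.5;0 0 0.8 0 -0.5;0 0 0.8 0 -0.5;0 0 0.8 0 -0.5;0 0 0.8 0 -0.5;0 0 0.8 0 -0.5;0 0 0 0 -0.5"

```text
clock: 3.3
tcp_pos: [0.5047, 0.1996, 0.0748]
ee_rot: [179.9, 0.1, 175.8]
ft_force: [-0.4, 0.1, -0.6]
opening: 0.064
```

Run:
```python
from h import *
im=vision.read_camera("side"); cv2.imwrite("pics/side2.png",im[:,:,::-1])
s=state(); print(s["clock"],s["tcp_pos"],s["ee_rot"],s["opening"])
g=cv2.resize(im[110:290,180:360,::-1],(600,600),interpolation=3)
for P,c in((s["tcp_pos"],(0,0,255)),([.511,.191,.043],(0,255,255))):
    u=(proj("side",P)[0]-[180,110]+.5)*600/180; cv2.circle(g,tuple(int(v) for v in u),4,c,1)
cv2.imwrite("pics/c2.png",g)
```

```text
3.35 [0.50549801 0.19988926 0.07621232] [179.81429731   0.23582676 175.82504296] 0.06410025022645688
```

View pics/c2.png

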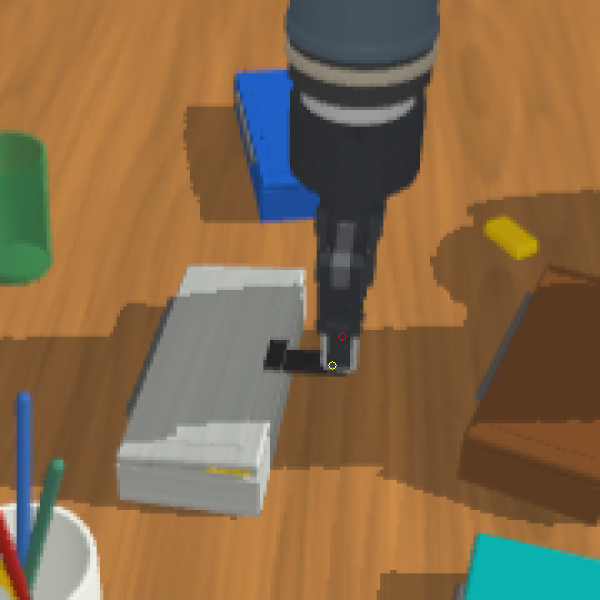

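apply_moves:
  targets: "-0.28 -0.34 0 0 -0.5;0 0 0.6 0 -0.5;0 0 0.6 0 -0.5;0 0 0.4 0 -0.5;0 0 0 0 -0.5"

```text
clock: 3.85
tcp_pos: [0.5168, 0.1916, 0.0416]
ee_rot: [179.6, 0.8, 175.9]
ft_force: [0.4, -0.2, -0.4]
opening: 0.064
```

apply_moves:
  targets: "0.2 0 0.3 0 -0.5;0 0 0.3 0 -0.5;0 0 0 0 -0.5"

```text
clock: 4.15
tcp_pos: [0.5129, 0.1922, 0.0273]
ee_rot: [179.5, 0.9, 175.9]
ft_force: [0.4, -0.5, -0.5]
opening: 0.0639
```

Run:
```python
from h import *
im=vision.read_camera("side"); cv2.imwrite("pics/side3.png",im[:,:,::-1])
s=state(); print(s["clock"],s["tcp_pos"],s["ee_rot"],s["opening"],s["ft_force"])
g=cv2.resize(im[150:270,200:320,::-1],(600,600),interpolation=3)
cv2.imwrite("pics/c3.png",g)
```

```text
4.2 [0.51301008 0.19222467 0.02764129] [179.53672324   0.92208545 175.93815696] 0.06388358431729906 [-0.54767765 -0.60613895  1.40570498]
```

View pics/c3.png

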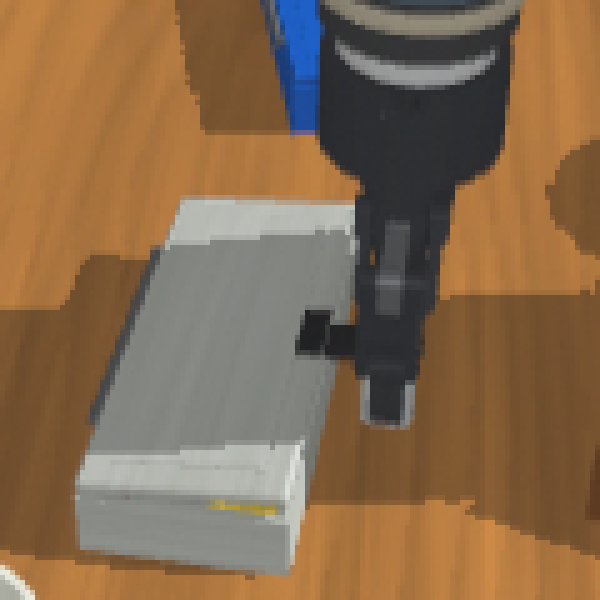

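apply_moves:
  targets: "0.05 0 0.12 0 -0.5;0 0 0 0 1;0 0 0 0 1;0 0 0 0 1;0 0 0 0 1;0 0 0 0 1;0 0 0 0 1;0 0 0 0 1"
  squeeze: 30

```text
clock: 5.0
tcp_pos: [0.512, 0.1917, 0.025]
ee_rot: [179.6, 1.0, 175.9]
ft_force: [0.2, -1.3, -0.2]
opening: 0.0174
```

apply_moves:
  targets: "-0.04 0 -0.37 0 1;-0.07 0 -0.37 0 1;-0.1 0 -0.36 0 1;-0.12 0 -0.35 0 1"

```text
clock: 5.4
tcp_pos: [0.52, 0.1909, 0.063]
ee_rot: [179.6, 0.9, 175.9]
ft_force: [3.6, -0.5, -7.6]
opening: 0.0174
```

Run:
```python
from h import *
im=vision.read_camera("side"); cv2.imwrite("pics/side4.png",im[:,:,::-1])
s=state(); print(s["clock"],s["tcp_pos"],s["ee_rot"],s["opening"],s["ft_force"])
g=cv2.resize(im[150:270,200:320,::-1],(600,600),interpolation=3)
cv2.imwrite("pics/c4.png",g)
```

```text
5.45 [0.52070532 0.19090403 0.06437098] [179.60694985   0.97487963 175.86250275] 0.016948596832231672 [-1.15204737 -2.4632018   0.62823736]
```

View pics/c4.png

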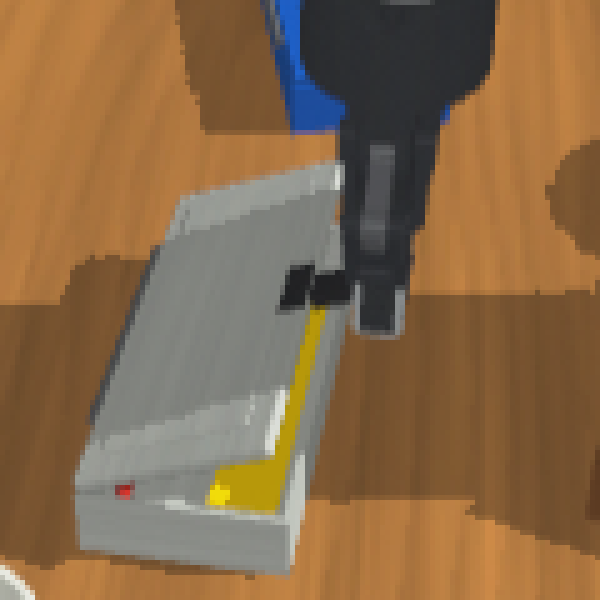

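apply_moves:
  targets: "-0.17 0 -0.35 0 1;-0.19 0 -0.32 0 1;-0.22 0 -0.3 0 1;-0.24 0 -0.28 0 1;0 0 0 0 1"

```text
clock: 5.95
tcp_pos: [0.5416, 0.1889, 0.0991]
ee_rot: [179.6, 0.9, 175.9]
ft_force: [-0.2, -0.6, -0.4]
opening: 0.0168
```

apply_moves:
  targets: "-0.24 0 -0.23 0 1;-0.25 0 -0.21 0 1;-0.27 0 -0.19 0 1;-0.25 0 -0.15 0 1;0 0 0 0 1"

```text
clock: 6.45
tcp_pos: [0.5661, 0.1866, 0.1199]
ee_rot: [179.7, 0.6, 175.9]
ft_force: [-0.7, -1.0, 1.0]
opening: 0.0175
```

Run:
```python
from h import *
im=vision.read_camera("side"); cv2.imwrite("pics/side5.png",im[:,:,::-1])
s=state(); print(s["clock"],s["tcp_pos"],s["ee_rot"],s["opening"],s["ft_force"])
g=cv2.resize(im[130:270,190:330,::-1],(600,600),interpolation=3)
P0=np.array([.6286,.1806,-.0873])
for a,c in((.873,(255,0,0)),(1.047,(0,0,255)),(1.222,(0,255,0))):
    u=((proj("side",lid((*P0,a),TOPC))-[190,130]+.5)*600/140).astype(int); cv2.polylines(g,[u.reshape(-1,1,2)],True,c,1)
cv2.imwrite("pics/c5.png",g)
```

```text
6.5 [0.56606685 0.18656662 0.11981141] [179.67139762   0.61659705 175.89287381] 0.017551776776425547 [-2.15762657 -1.87608679  2.5532804 ]
```

View pics/c5.png

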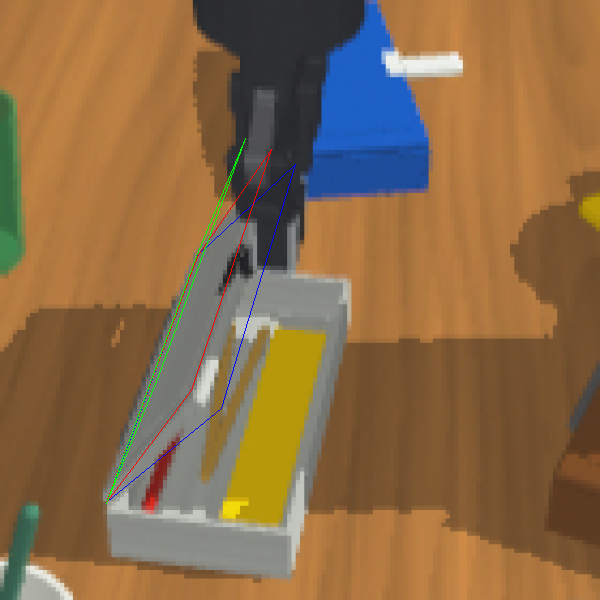

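The kinematics give about 1.03 rad, and the picture agrees. I release here and withdraw straight up.

apply_moves:
  targets: "0 0 0 0 -0.5;0 0 0 0 -0.5;0 0 0 0 -0.5;0 0 0 0 -0.5;0 0 0 0 -0.5;0 0 -0.4 0 -0.5;0 0 -0.8 0 -0.5;0 0 -0.8 0 -0.5;0 0 -0.8 0 -0.5;0 0 -0.8 0 -0.5"

```text
clock: 7.5
tcp_pos: [0.5654, 0.1866, 0.214]
ee_rot: [179.6, 0.7, 176.0]
ft_force: [0.6, 0.4, 0.1]
opening: 0.0639
```

apply_moves:
  targets: "0.5 0 -0.8 0 -0.5;0.8 0 -0.6 0 -0.5;0.8 0 -0.4 0 -0.5;0.8 0 0 0 -0.5;0.8 0 0 0 -0.5;0.8 0 0 0 -0.5;0 0 0 0 -0.5;0 0 0 0 -0.5"

```text
clock: 8.3
tcp_pos: [0.4506, 0.195, 0.269]
ee_rot: [179.3, 1.4, 176.0]
ft_force: [-0.8, 0.7, -0.7]
opening: 0.0644
```

Run:
```python
from h import *
for n in("side","top"):
    im=vision.read_camera(n); cv2.imwrite(f"pics/{n}6.png",im[:,:,::-1])
s=state(); print(s["clock"],s["tcp_pos"],s["opening"],s["ft_force"])
print(models.mark_of("side","geometry_tab"),models.mark_of("side","case_tab"),models.mark_of("side","tumbler"))
im=cv2.imread("pics/side6.png")
g=cv2.resize(im[130:270,190:330],(600,600),interpolation=3)
cv2.imwrite("pics/c6.png",g)
cv2.imwrite("pics/two6.png",cv2.resize(np.hstack([cv2.imread(f"pics/{n}6.png") for n in("side","top")]),(800,300)))
for a in np.radians([50,55,60,65,70]): print(round(np.degrees(a)),proj("side",lid((.6286,.1806,-.0873,a),[[.116,0,0],[.132,0,0]])).round(1).tolist())
```

```text
8.4 [0.45095604 0.19495569 0.26867017] 0.06382092168803405 [ 0.56914556  0.2978221  -0.20510762]
[{'at': [252.8, 183.1], 'confidence': 0.95}, {'at': [162.6, 237.9], 'confidence': 0.84}, {'at': [386.0, 334.3], 'confidence': 0.81}, {'at': [382.6, 227.4], 'confidence': 0.55}] [{'at': [289.9, 143.4], 'confidence': 0.95}] [{'at': [185.5, 189.7], 'confidence': 0.85}]
50 [[259.9, 187.7], [264.8, 183.4]]
55 [[256.1, 184.9], [260.4, 180.2]]
60 [[252.0, 182.4], [255.7, 177.3]]
65 [[247.7, 180.2], [250.8, 174.7]]
70 [[243.2, 178.2], [245.7, 172.4]]
```

View pics/c6.png

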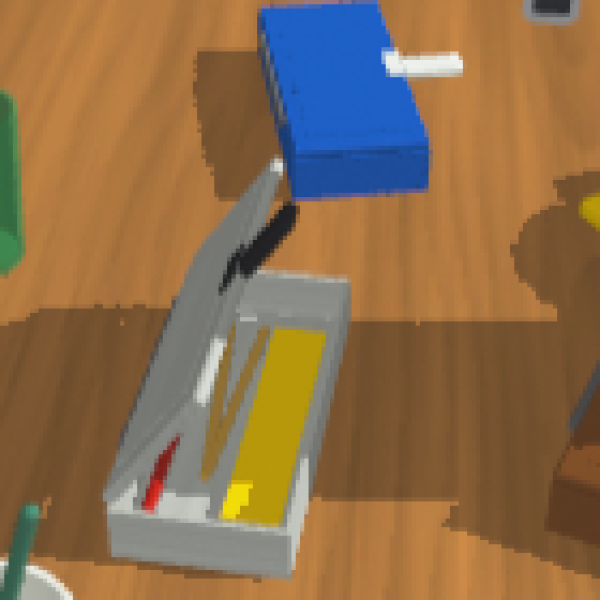

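View pics/two6.png

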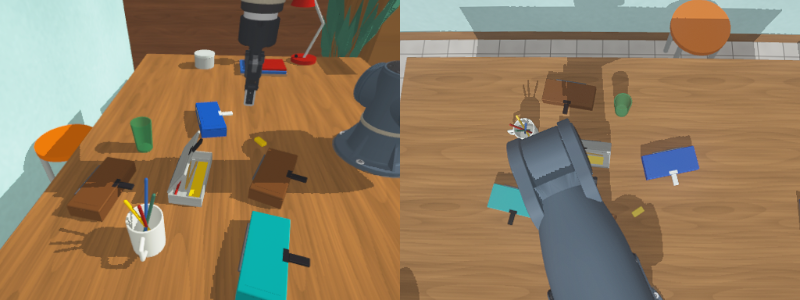

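Run:
```python
from h import *
a=cv2.imread("pics/side0.png").astype(int);b=cv2.imread("pics/side6.png").astype(int)
for k,(x0,x1,y0,y1) in dict(case=(245,300,128,178),tumbler=(165,200,148,197)).items(): print(k,np.abs(a-b)[y0:y1,x0:x1].mean())
s=state(); print(s["clock"],np.abs(s["joint_vel"]).max()); print(order.close_job())
```

```text
case 1.6346666666666667
tumbler 0.34285714285714286
8.55 0.32198922006585234
the job is handed in; nothing more can be done
None
```

I raised the steel geometry box's lid by its black tab to about 58–59° and left it standing by itself. The job was handed in at 8.55 s of the 30 s allowed; `close_job()` gives no verdict, so success is judged only from my own checks.

- **Lid angle:** after the release, the side picture put the tab point at about 59° and the tab tip at about 57–58°. The grip position just before release gave about 59°. All three are within the 50–70° band. The lid started slightly ajar, at about 0.06 rad.
- **Bystanders:** the picture areas around the pencil case and the tumbler were practically the same as at the start (mean difference 1.6 and 0.3 grey levels out of 255). The detector's mark for the case tab moved about 2.5 px from the first picture. I put that down to detector scatter, since the arm never went near the case.
- **Robot:** the gripper was open and clear of everything, with the tool force under 1 N.

The side view was the only check of the final lid angle, because the arm hid the lid from the top camera. I did not take a second picture to confirm that the lid was still; the stiff hinge showed no drop between the release and the last picture.

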